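Index a die plate to the third stop

ROBOT

A 7-joint arm with a two-finger parallel gripper is mounted at the origin on the work surface. World frame = base frame: x ahead of the robot, y to its left, z up, the work surface at z = 0. Lengths are in m, angles in rad, forces in N, time in s.
With the tool pointing down it reaches from about 0.35 to 0.775 m from the base axis. Payload 3.1 kg.
Tool frame: the origin (TCP) lies at the very end of the fingers, on their centre line; the grasp point (between the pads) lies 19 mm behind it; z points along the fingers, y is the line along which they close (so a half turn about z gives the same grasp; the last joint's range is limited). The gripper opens to 85 mm and grips with 20 to 120 N. Pads are 22 mm wide; open, the fingers measure 114 mm over their backs; the gripper's body (76 mm by 85 mm) begins 54 mm behind the grasp point. The pads swing forward as they close: fully open they stand 13 mm farther back than shut.
Start: joints at [-1.202, 0.311, 0.014, 1.512, -0.004, 1.319, -0.027], TCP at [0.22, 0.504, 0.231] pointing down, gripper open.
Joint ranges: [-2.7, 2.7], [-0.3, 1.91], [-1.27, 1.3], [0.12, 2.57], [-1.44, 4.58], [0.2, 2.03], [-3.05, 3.05]. Speed limits (rad/s): [2.79, 2.79, 3.14, 3.14, 3.14, 3.14, 3.14].

INTERFACE

Orientations are given as a unit quaternion [x, y, z, w].
In Python, from plant import robot, fingers, solver, readout, optics, job gives the robot as it stands. Calls block until the motion is done:
- robot.reach(position, orientation): joint-space move of the TCP to a pose.
- robot.movel(position, max_speed=0.15, orientation=None, threshold=None): straight line of the TCP; orientation=None keeps the orientation; max_speed is the mean speed in m/s. With threshold (N) it stops when the force on the tool has changed by that much, and returns True; else False.
- robot.goto_joints(angles): joint-space move.
- fingers.set_gripper(opening, effort=None): finger opening in m; effort is the grip in N (None keeps the last); returns when the fingers have stopped.
- robot.dwell(seconds).
- solver.ik(position, orientation): joint angles nearest the present ones, or None.
- readout.get_obs(): the state.
- optics.get_image(name): name is "side" or "top"; returns the picture (480x640x3 uint8, red, green, blue); there is no depth.
- optics.camera_model(name): a dict with "fovy" (degrees; the focal length in pixels is half the picture's height over the tangent of half this angle, whatever the lens; pixels are square), "cx", "cy" (the principal point, pixels), "xyz" and "rotation" of the camera in the world. Camera axes: x right, y down, z forward; pixel columns grow to the right and rows downward; lengths in m; the calibration is good to about 2 mm. A picture is of the moment at which its call begins. camera_model takes no time and is no camera call.
A pose or a line that the arm cannot do raises robot.Unreachable and nothing moves.
- job.hand_in(): hands the job in; it is judged then, once.
Trained networks look in the newest picture that a camera, given by its name, has taken for a name from the list of things; names that differ only in an ending like _2 or _b are one class to them, and where a whole thing is asked for, a point or a joint stands for the part that bears it (a point fixed in the world has none). Each returns a list of dicts, best first, with "score" (0 to 1); they miss things now and then, are a little off and sometimes report something else, mostly with a low value. They report only what shows in the picture. A call takes as long as a camera call. They do not tell look-alikes from the thing itself.
- optics.spot_in(camera, target): "position" ([column, row] in pixels, amid what is visible of it).
- optics.tip_of(camera, target): "position" ([column, row] in pixels: a listed point, or the origin of a listed thing).
The state is a dict: "time_s": time; "qpos": joint angles; "dq": joint speeds; "effort": joint torques, N m; "ee_pos": TCP position; "ee_rot": TCP orientation; "force": force on the tool from outside, world axes, zero at the start; "moment": the same for the moment, N m; "grip_width": finger opening in m; "gripper_force": force on a finger pad.
Only numpy, scipy, OpenCV 4.12 (cv2) and the standard library are available. Lean on these libraries where they do the work, as an engineer would, in place of code of your own. Each camera call takes 0.05 s, during which the arm holds its last target. There are 200 camera calls.

TASK

Take the die plate out of its sloping wooden cradle, stand it upright on its short edge in the slot of the indexing head's turntable, fully down, and let go of it while the knob is still at home. Then grip the bar knob and turn it clockwise three clicks to the third stop, never as far as the fourth, and finish while still holding it there in the gripper, because it springs home when let go. Leave the jar, the hammer and the dish alone.

Things in the scene. Friction and masses are not known exactly. Their poses are not given: they have to be found in the camera images.
- plate_mid (a point): Centre of the loose brass die plate, a flat slab 80 mm long, 60 mm wide and 10 mm thick (0.25 to 0.5 kg), the same either way up. Its axes: z along the 80 mm length (towards the upper end at the start), y along the 60 mm width, x through the 10 mm thickness. At the start it leans 40 degrees from upright in the cradle, its top towards the robot's left (more or less, with the cradle's yaw), with its upper 40 mm free of the cradle on both faces for gripping across the thickness.
- cradle: Fixed wooden cradle, base 90 x 90 mm, 8 mm thick, about 50 mm high overall; a ledge carries the plate's lower short edge about 24 mm above the bench (the point on the bottom edge of the plate lies straight above this origin) and a sloping board, on the side towards -x, supports the lower 38 mm of the plate's under face. Origin at the bench below the plate's lower edge; the plate leans towards its -x.
- slot (a point): Centre of the floor of the slot on the turntable, 54 mm above the bench. The slot is 15 mm wide along x, 65 mm long along y and 16 mm deep, z up, closed on all four sides by steel walls 6 mm thick on a steel disc 88 mm across; no chamfer. The turntable turns with the knob, degree for degree and in the same sense; only the knob's light spring holds it against its home stop, so it can yield clockwise. Seated, the plate's centre is 40 mm above this point.
- head: The fixed grey indexing head that carries turntable and knob, housing 110 mm (its x) by 280 mm (its y) by 45 mm high, origin on the bench under its middle. The turntable's axis is 85 mm along +y, the knob's axis 85 mm along -y. White ticks on the top beside the knob mark home and five stops, 24 degrees apart; the third stop's tick is twice as long.
- knob_grip (a point): On the knob's axis, 80 mm above the bench, at the height to grip. The knob is a black upright bar 44 mm long (along this point's x) and 14 mm thick (along its y): the bar's top is 17 mm above this point, the top of the round collar under it (52 mm across) 24 mm below. The white pointer on it lies towards +x. The knob and this point turn together; at home its axes are those of the head.
- index_knob (a joint): Angle of the knob in rad: 0 at home (a hard stop), growing clockwise seen from above. Click stops every 0.419 rad (24 degrees): the third is at 1.257, the fourth at 1.676, hard end at 2.094. The turning resistance swells to about 0.16 N m midway between stops and fades to about 0.03 N m at each stop; let go anywhere, the knob runs back home.
- jar: Bystander: small amber jar, 44 mm across and 55 mm high, origin under its centre.
- hammer: Bystander: small hammer lying on the bench, 200 mm long.
- dish: Bystander: white dish 72 mm across and 18 mm high, holding rings.
Mind the look-alikes: they are no part of the job. Leave any turquoise or white look-alike of the part that bears plate_mid alone.

How it is judged:
By the outcome, as a careful person would: the job done as asked, in the order asked, and still so for the second after the job is handed in, while the arm keeps its last pose, push and grip.
It also fails if it takes over 58 s, if anything falls off the work surface, if the arm or the gripper's body presses on something with over 40 N, if the wrist force passes 120 N, or if a joint passes its speed limit or range.

## Working session

There is one attempt and no reset: what is moved stays moved. The work goes in short steps, each a Python script; the robot and the scene stay as the last script left them, time stands still between calls to the robot, and variables do not carry over. Pictures are saved under pics/ and viewed, at most 10 in all, crops included, and the job is handed in when it is done.

```bash
ls; mkdir -p pics
python3 - <<'E'
from plant import robot, fingers, solver, readout, optics, job
import cv2,numpy as np
for n in ("top","side"):
    im=optics.get_image(n); cv2.imwrite(f"pics/{n}0.png",im[:,:,::-1])
    m=optics.camera_model(n); print(n,m)
    for t in ("plate_mid","cradle","slot","head","knob_grip"):
        print(t,[(np.round(d["position"]).tolist(),round(d["score"],2)) for d in optics.tip_of(n,t)])
o=readout.get_obs();print(o)
E
```

```text
pics
top {'fovy': 44.5532688093672, 'cx': 320.5191910349673, 'cy': 235.6289854937952, 'xyz': array([0.52955144, 0.11701979, 1.13846824]), 'rotation': array([-0.69970789,  0.713693  , -0.0282443 ,  0.01591959])}
plate_mid [([254.0, 270.0], 0.95), ([251.0, 202.0], 0.94), ([326.0, 277.0], 0.84)]
cradle [([266.0, 276.0], 0.76)]
slot [([403.0, 278.0], 0.87)]
head []
knob_grip [([497.0, 278.0], 0.88)]
side {'fovy': 46.49040939866876, 'cx': 313.5514829057861, 'cy': 233.6406710974534, 'xyz': array([ 0.23886054, -0.53632034,  1.02009268]), 'rotation': array([ 0.91367479, -0.25275011,  0.08231702, -0.30747305])}
plate_mid [([279.0, 264.0], 0.88), ([253.0, 208.0], 0.74), ([301.0, 197.0], 0.6), ([354.0, 367.0], 0.24)]
cradle [([257.0, 233.0], 0.94), ([373.0, 232.0], 0.2)]
slot [([308.0, 303.0], 0.88), ([356.0, 364.0], 0.34)]
head [([334.0, 348.0], 0.84)]
knob_grip [([356.0, 367.0], 0.64)]
{'time_s': 0.6, 'qpos': array([-1.20171581,  0.31089679,  0.01399472,  1.51151117, -0.00441924,
        1.31917892, -0.02720323]), 'dq': array([ 0.00218807, -0.00211895,  0.00053204,  0.00242424, -0.00014184,
        0.00077746,  0.00041617]), 'effort': array([ 9.43737888e-07, -3.79573131e+01,  1.45889581e-01, -2.30740178e+01,
        1.22548235e-02,  2.22719216e-03,  8.36382867e-06]), 'ee_pos': array([0.21959817, 0.50427818, 0.23130105]), 'ee_rot': array([2.03913608e-01, 9.78988887e-01, 1.79535474e-05, 3.69441872e-06]), 'force': array([ 0.19204432, -0.39573677, -0.82287916]), 'moment': array([ 0.00272249, -0.03409663,  0.04953372]), 'gripper_force': 0.0, 'grip_width': 0.08533630744220497}
```

View pics/top0.png

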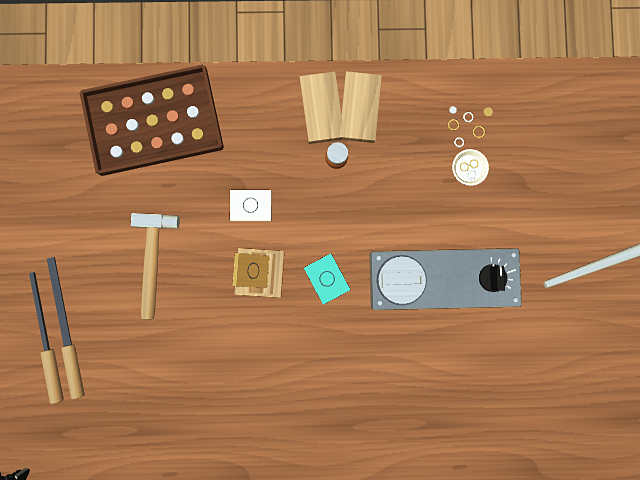

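View pics/side0.png

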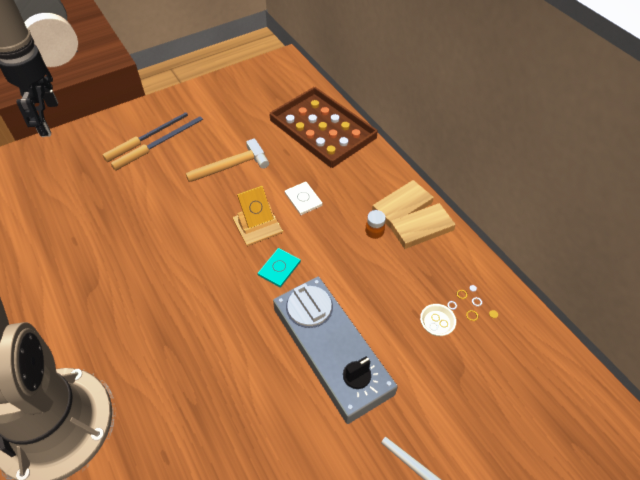

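Look-alikes for the plate: turquoise slab (top 327,279), white slab (251,205), and the brass one in the cradle (253,270). I choose the brass one; next I check it in a crop and measure.

```bash
cat > h.py <<'E'
from plant import robot, fingers, solver, readout, optics, job
import cv2,numpy as np
from scipy.spatial.transform import Rotation as R
def cam(n):
    m=optics.camera_model(n); f=240/np.tan(np.radians(m["fovy"])/2)
    return f,m["cx"],m["cy"],np.array(m["xyz"]),R.from_quat(m["rotation"])
def ray(n,p):
    f,cx,cy,c,r=cam(n); d=r.apply([(p[0]-cx)/f,(p[1]-cy)/f,1]); return c,d
def atz(n,p,z):
    c,d=ray(n,p); return c+d*(z-c[2])/d[2]
def tri(a,b):
    c1,d1=ray("top",a); c2,d2=ray("side",b)
    s=np.linalg.lstsq(np.c_[d1,-d2],c2-c1,rcond=None)[0]
    p,q=c1+s[0]*d1,c2+s[1]*d2
    return (p+q)/2,np.linalg.norm(p-q)
def proj(n,P):
    f,cx,cy,c,r=cam(n); q=r.inv().apply(np.atleast_2d(P)-c); return np.c_[cx+f*q[:,0]/q[:,2],cy+f*q[:,1]/q[:,2]]
E
python3 - <<'E'
from h import *
np.set_printoptions(precision=4,suppress=True)
P={}
for n in ("top","side"):
    optics.get_image(n)
    for t in ("plate_mid","cradle","slot","head","knob_grip"):
        P[n,t]=[d["position"] for d in optics.tip_of(n,t)]
print("plate",tri(min(P["top","plate_mid"],key=lambda p:np.hypot(p[0]-253,p[1]-270)),min(P["side","plate_mid"],key=lambda p:np.hypot(p[0]-253,p[1]-208))))
for t,z in (("cradle",0),("slot",.054),("head",0),("knob_grip",.08)):
    if P["top",t] and P["side",t]: print(t,tri(P["top",t][0],P["side",t][0]))
    for n in ("top","side"):
        if P[n,t]: print("  ",n,atz(n,P[n,t][0],z))
a=cv2.imread("pics/top0.png")
s=cv2.imread("pics/side0.png")
def c(im,x,y,w,h,k): return cv2.resize(im[y:y+h,x:x+w],None,fx=k,fy=k,interpolation=cv2.INTER_CUBIC)
up=np.hstack([c(a,225,240,66,66,6),c(s,225,180,66,66,6)])
lo=c(a,364,244,160,40,792/160)[:200]
print(up.shape,lo.shape)
cv2.imwrite("pics/crop1.png",np.vstack([up,lo]))
E
```

```text
plate (array([0.5305, 0.2213, 0.0653]), np.float64(0.005892010209553314))
cradle (array([ 0.5217,  0.2092, -0.0107]), np.float64(0.004507456267076851))
   top [0.5238 0.2074 0.    ]
   side [0.5167 0.2024 0.    ]
slot (array([ 0.5111, -0.0499,  0.0547]), np.float64(0.0057716955304637635))
   top [ 0.5137 -0.0512  0.054 ]
   side [ 0.5086 -0.0484  0.054 ]
head (array([ 0.5163, -0.1396, -0.0047]), np.float64(0.0005169252833114847))
   top [ 0.5165 -0.1387  0.    ]
   side [ 0.5147 -0.1414  0.    ]
knob_grip (array([ 0.5133, -0.2201,  0.0753]), np.float64(0.002668316634247999))
   top [ 0.5122 -0.218   0.08  ]
   side [ 0.5132 -0.2222  0.08  ]
(396, 792, 3) (198, 792, 3)
```

View pics/crop1.png

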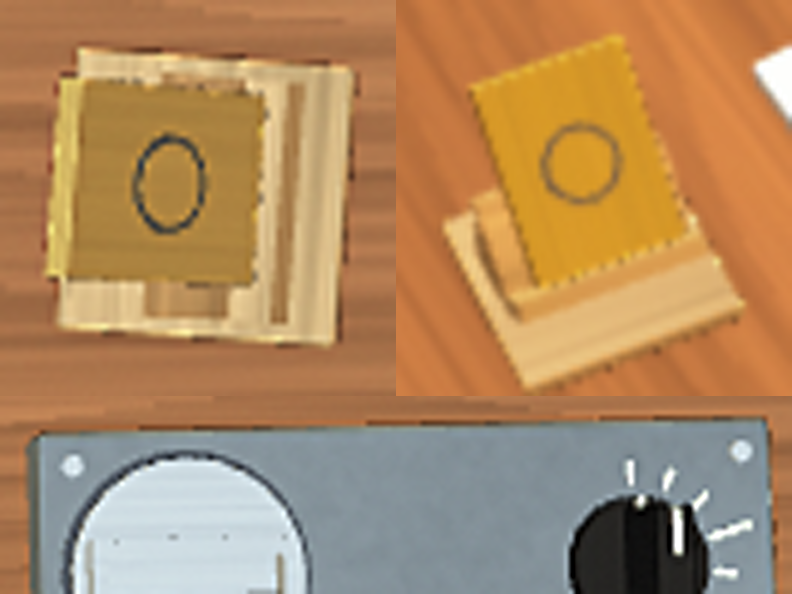

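The crop confirms the brass plate, ring at top (253,271) and side (256,207), upper end to the left. The knob is at home, with its long third tick right of it. Next a turntable crop from both views, and a plate pose fit.

Run:
```python
from h import *
from scipy.optimize import least_squares
np.set_printoptions(precision=4,suppress=True)
T=(np.array([[82,82],[65,278],[266,96],[252,285],[170,185]])+.5)/6-.5+[225,240]
S=(np.array([[472-396,88],[622-396,38],[694-396,222],[540-396,287],[184,163]])+.5)/6-.5+[225,180]
# local: z up length, x normal (face up), y width ; top-left img= +y world left. upper image = +x world
def pts(p):
    x,y,z,yaw,tilt=p[:5]
    Rm=R.from_euler("ZY",[yaw,-tilt])   # leans to -x local
    f=lambda a,b:Rm.apply([.005,a,b])+[x,y,z]
    return f,Rm
# local -x ~ +y world => yaw ~ -90deg ; local y = +x world
def res(p):
    f,_=pts(p)
    a=.03;b=.04
    t=proj("top",[f(a,b),f(-a,b),f(a,-b),f(-a,-b),f(0,0)])-T
    s=proj("side",[f(-a,b),f(a,b),f(a,-b),f(-a,-b),f(0,0)])-S
    return np.r_[(t+p[5:7]).ravel(),(s+p[7:9]).ravel(),p[5:9]*1.0]
r=least_squares(res,[.53,.22,.06,-np.pi/2,.7,0,0,0,0])
print(r.x,np.degrees(r.x[3:5])); print(res(r.x).round(1))
f,_=pts(r.x); print("lower edge",_.apply([0,0,-.04])+r.x[:3])
a=cv2.imread("pics/top0.png");s=cv2.imread("pics/side0.png")
def c(im,x,y,w,h,k): return cv2.resize(im[y:y+h,x:x+w],None,fx=k,fy=k,interpolation=cv2.INTER_CUBIC)
cv2.imwrite("pics/crop2.png",np.hstack([c(a,372,250,66,66,6),c(s,278,274,66,66,6)]))
```

```text
[ 0.5357  0.2272  0.0558 -1.6474  0.6839  0.0846  0.0603  0.0201 -0.1511] [-94.3902  39.1845]
[-0.3 -0.5  0.4  0.5 -0.2 -0.2  0.2  0.1 -0.2  0.   0.1 -0.1  0.1 -0.9
 -0.9  1.6  0.3  0.1  0.4 -0.4  0.1  0.1  0.  -0.2]
lower edge [0.5337 0.202  0.0248]
```

View pics/crop2.png

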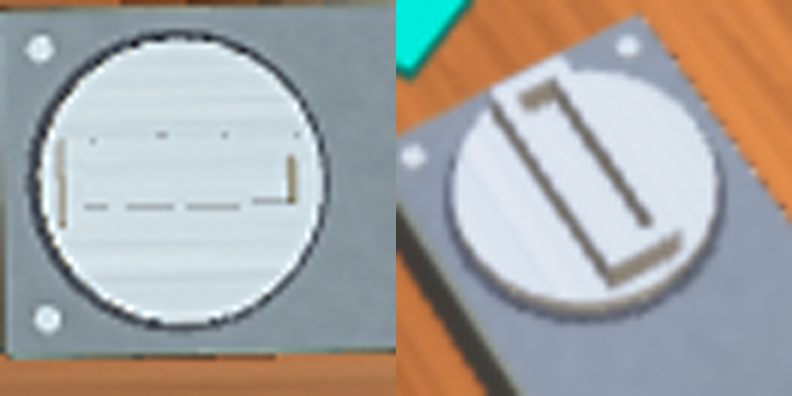

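Both views show the slot walls: outer left face at top-crop x=63, inner right face at x=292, disc centre about (184,180). I'll fit the head pose from these and the housing corners.

Run:
```python
from h import *
from scipy.optimize import least_squares
np.set_printoptions(precision=4,suppress=True)
k=792/160
c1=lambda x,y:[(x+.5)/k-.5+364,(y-396+.5)/k-.5+244]
c2=lambda x,y:[(x+.5)/6-.5+372,(y+.5)/6-.5+250]
s2=lambda x,y:[(x-396+.5)/6-.5+278,(y+.5)/6-.5+274]
Y=85
top=[((55,140,45),c1(40,437)),((55,-140,45),c1(768,421)),((-55,140,45),c2(11,355)),
 ((0,Y,54),c2(183.5,179.5)),((13.5,Y+38.5,70),c2(66,138)),((-13.5,Y+38.5,70),c2(66,228)),
 ((7.5,Y-32.5,70),c2(296,154)),((-7.5,Y-32.5,70),c2(296,203))]
side=[((55,140,45),s2(644,15)),((-55,140,45),s2(398,136)),((-13.5,Y-38.5,70),s2(608,272)),((13.5,Y-38.5,70),s2(681,234)),
 ((-13.5,Y+38.5,70),s2(492,96)),((7.5,Y+32.5,70),s2(556,80)),((7.5,Y-32.5,70),s2(650,220))]
def res(p):
    Rz=R.from_euler("z",p[2]); o=[p[0],p[1],0]
    t=proj("top",Rz.apply(np.array([a for a,_ in top])/1e3)+o)-[b for _,b in top]+p[3:5]
    s=proj("side",Rz.apply(np.array([a for a,_ in side])/1e3)+o)-[b for _,b in side]+p[5:7]
    return np.r_[t.ravel(),s.ravel(),p[3:7]]
r=least_squares(res,[.515,-.14,0,0,0,0,0],loss="soft_l1")
p=r.x;print(p,np.degrees(p[2]));print(res(p).reshape(-1,2)[:-2].round(1).tolist())
Rz=R.from_euler("z",p[2])
print("slot",Rz.apply([0,.085,0])+[p[0],p[1],.054],"knob",Rz.apply([0,-.085,0])+[p[0],p[1],.08])
```

```text
[ 0.5118 -0.1371 -0.0076 -0.1165 -0.1565 -0.0653  0.3687] -0.4331706635071625
[[-0.3, -1.4], [1.4, -0.0], [-0.9, 0.9], [-0.1, 0.1], [-0.3, 0.0], [-0.0, -0.1], [0.2, 0.1], [0.4, 0.2], [0.0, -1.0], [-5.9, 2.2], [0.2, -0.2], [0.2, -0.2], [-0.0, -0.6], [-0.0, -0.3], [1.1, 1.1]]
slot [ 0.5124 -0.0521  0.054 ] knob [ 0.5112 -0.2221  0.08  ]
```

```bash
cat >> h.py <<'E'
np.set_printoptions(precision=4,suppress=True)
PC=np.array([.5357,.2272,.0558]); PYAW=-1.6474+0.0; TILT=np.radians(40)
PR=R.from_euler("ZY",[PYAW,-TILT])           # plate axes
zh=PR.apply([0,0,1])
FLIP=R.from_matrix(np.array([[0,1,0],[1,0,0],[0,0,-1.]]))   # tool y=plate x, tool z=-plate z
HY=-.0076; SLOT=np.array([.5124,-.0521,.054]); KNOB=np.array([.5112,-.2221,.08])
def down(ang):   # tool down, tool y direction at world yaw ang
    y=np.array([np.cos(ang),np.sin(ang),0]); z=np.array([0,0,-1.]); x=np.cross(y,z)
    return R.from_matrix(np.c_[x,y,z]).as_quat()
def gq(s): return (PR*FLIP*R.from_euler("z",0 if s>0 else np.pi)).as_quat()
G=.009  # TCP above plate centre along its length
E
python3 - <<'E'
from h import *
for s in (1,-1):
    print(s,"pre",solver.ik(PC+zh*.09,gq(s)),"grasp",solver.ik(PC+zh*G,gq(s)))
for a in (0,180): print("slot",a,solver.ik(SLOT+[0,0,.12],down(HY+np.radians(a))))
for a in (90,90-72,-90,-90-72): print("knob",a,solver.ik(KNOB+[0,0,.0],down(HY+np.radians(a))))
E
```

```text
1 pre [-1.0457  0.9536  0.6076  1.0436  0.0641  1.6889 -2.204 ] grasp [-1.03    0.9407  0.5839  1.242   0.0859  1.495  -2.2244]
-1 pre [-0.8682  0.8975  0.207   1.0321  0.3217  1.7287  0.7663] grasp [-0.8402  0.8817  0.2153  1.2315  0.3312  1.5394  0.7381]
slot 0 [-0.5235  0.3381  0.7604  1.7192 -0.2494  1.1841  0.296 ]
slot 180 [-0.7554  0.4583  1.1298  1.7258 -0.4369  1.2398 -2.6676]
knob 90 [-0.1726  0.5544  0.7786  1.72   -0.4401  1.0506  2.3184]
knob 18 [-0.342   0.6848  1.0834  1.7256 -0.6603  1.1461  1.2449]
knob -90 [-0.3285  0.6694  1.0551  1.7251 -0.6382  1.1341 -0.6581]
knob -162 [-0.3609  0.7088  1.1249  1.7261 -0.6934  1.165  -1.87  ]
```

Run:
```python
from h import *
q=gq(-1)
fingers.set_gripper(.035,40)
robot.reach(PC+zh*.10,q)
print(readout.get_obs()["time_s"])
h=robot.movel(PC+zh*G,.08,threshold=8)
o=readout.get_obs();print(h,o["ee_pos"],o["force"],PC+zh*G,o["time_s"])
a=optics.get_image("top")[225:325,210:310,::-1];b=optics.get_image("side")[140:240,200:300,::-1]
cv2.imwrite("pics/g1.png",cv2.resize(np.hstack([a,b]),None,fx=4,fy=4,interpolation=cv2.INTER_CUBIC))
```

```text
3.2
False [0.5364 0.2337 0.063 ] [-0.7421 -0.0624 -0.3738] [0.5361 0.233  0.0627] 4.4833
```

View pics/g1.png

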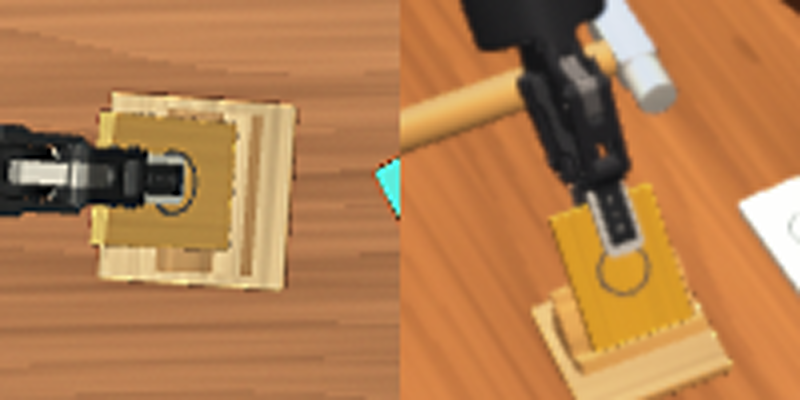

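Fingers straddle the brass plate and are centred on its width (top crop about (168,178), just above the ring). I grip, draw it out along its length, stand it up above the slot and look.

Run:
```python
from h import *
fingers.set_gripper(0.0,50)
o=readout.get_obs();print("w",o["grip_width"],o["gripper_force"],o["force"])
robot.movel(PC+zh*.10,.10)
robot.movel(PC+zh*.10+[0,0,.06],.15)
hov=SLOT+[0,0,.04+G+.05]
robot.reach(hov,down(HY))
robot.dwell(.3)
o=readout.get_obs();print("w",o["grip_width"],o["gripper_force"],o["force"],o["moment"],o["ee_pos"],hov,o["time_s"])
A=optics.get_image("top");B=optics.get_image("side")
cv2.imwrite("pics/h_top.png",A[:,:,::-1]);cv2.imwrite("pics/h_side.png",B[:,:,::-1])
a=A[225:325,350:450,::-1];b=B[220:320,250:350,::-1]
cv2.imwrite("pics/g2.png",cv2.resize(np.hstack([a,b]),None,fx=4,fy=4,interpolation=cv2.INTER_CUBIC))
```

```text
w 0.009180752795737572 50.66065549850464 [0.1112 1.4703 1.039 ]
w 0.009228931072460455 49.851245284080505 [-0.9494 -0.1139 -3.2814] [-0.0414 -0.0327  0.0214] [ 0.5129 -0.051   0.1528] [ 0.5124 -0.0521  0.153 ] 8.175
```

View pics/g2.png

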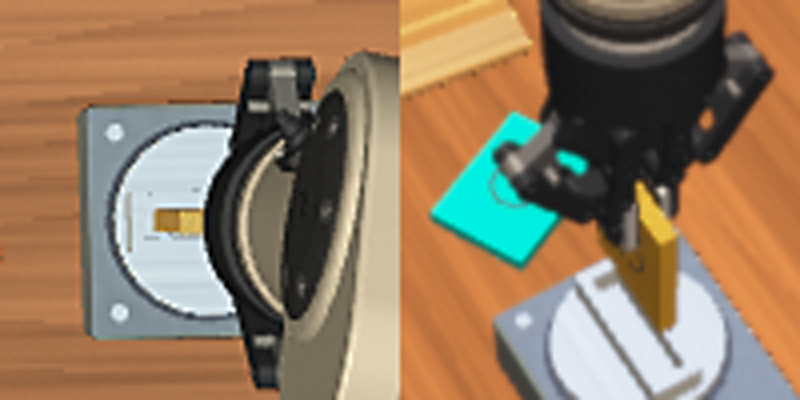

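Plate hangs upright above the slot (side crop (645,265)); slot visible. I overlay the predicted plate and slot outlines to compare.

Run:
```python
from h import *
import itertools
o=readout.get_obs(); ee=o["ee_pos"]; Rt=R.from_quat(o["ee_rot"]); print(Rt.as_matrix())
def draw(im,n,org,k,P,col,edges):
    p=((proj(n,P)-org+.5)*k-.5)
    for i,j in edges: cv2.line(im,tuple(int(v) for v in p[i].round()),tuple(int(v) for v in p[j].round()),col,1,cv2.LINE_AA)
C=np.array(list(itertools.product([-1,1],repeat=3)))
E12=[(i,j) for i in range(8) for j in range(i) if np.abs(C[i]-C[j]).sum()==2]
plate=Rt.apply(C*[.03,.005,.04]+[0,0,G])+ee
Rz=R.from_euler("z",HY)
sl=lambda a,b:Rz.apply(np.array([[a,b,.016],[a,-b,.016],[-a,-b,.016],[-a,b,.016]]))+SLOT
E4=[(0,1),(1,2),(2,3),(3,0)]
out=[]
for n,org in (("top",(366,243)),("side",(278,252))):
    im=cv2.imread(f"pics/h_{n}.png"); x,y=org
    im=cv2.resize(im[y:y+66,x:x+66],None,fx=6,fy=6,interpolation=cv2.INTER_CUBIC)
    raw=im.copy()
    draw(im,n,org,6,plate,(255,0,255),E12)
    draw(im,n,org,6,sl(.0075,.0325),(255,0,0),E4); draw(im,n,org,6,sl(.0135,.0385),(0,0,255),E4)
    out.append(im)
cv2.imwrite("pics/ov.png",np.hstack(out))
```

```text
[[ 0.0063  1.     -0.0002]
 [ 1.     -0.0063 -0.0002]
 [-0.0002 -0.0002 -1.    ]]
```

View pics/ov.png

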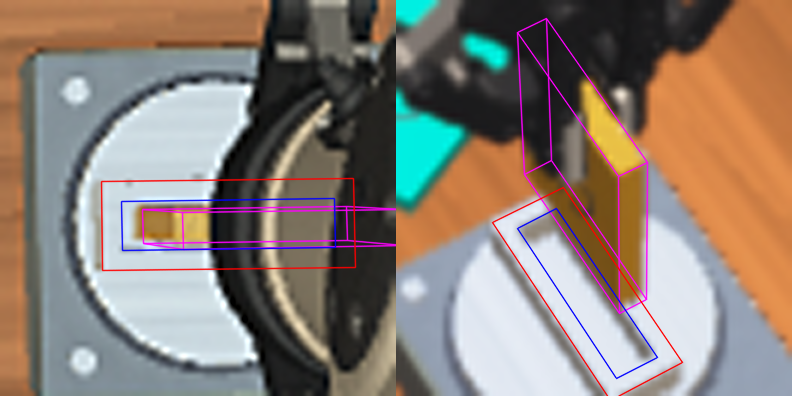

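Overlay: the plate sits about 1.2 mm towards +y and 0.3 mm towards +x of the prediction in both views, and the slot outline matches. I'll correct for that and go down with a force stop.

Run:
```python
from h import *
want=SLOT-[.00035,.0012,0]
cmd=SLOT-[.00085,.0023,0]
def at(z):  # z = plate bottom above slot floor
    return [0,0,.04+G+z]
q=down(HY)
robot.movel(cmd+at(.022),.08,orientation=q)
robot.dwell(.2)
e=readout.get_obs()["ee_pos"]-want; print("err",e-at(.022))
cmd[:2]-=e[:2]
f0=readout.get_obs()["force"]
h=robot.movel(cmd+at(.010),.02,threshold=5)
o=readout.get_obs();print("1",h,o["ee_pos"]-want-at(0),o["force"]-f0)
if not h:
    h=robot.movel(cmd+at(-.003),.02,threshold=6)
    o=readout.get_obs();print("2",h,o["ee_pos"]-want-at(0),o["force"]-f0,o["moment"])
print(o["time_s"],cmd.tolist(),o["grip_width"])
```

```text
err [ 0.0001 -0.0011  0.0007]
1 False [-0.0005  0.      0.01  ] [-0.0097  0.4838 -0.0116]
2 True [-0.0005  0.0002  0.0014] [1.0315 0.6767 7.5165] [-0.0893  0.0326 -0.0218]
10.2083 [0.5114426590420023, -0.05325722149132675, 0.054] 0.009213337416126155
```

Run:
```python
from h import *
want=SLOT-[.00035,.0012,0]; cmd=np.array([0.51144,-0.05326,.054]); at=lambda z:[0,0,.04+G+z]
h=robot.movel(cmd+at(-.006),.02,threshold=14)
o=readout.get_obs();print(h,o["ee_pos"]-want-at(0),o["force"],o["moment"])
robot.movel(o["ee_pos"]*0+cmd+at(.001),.03)   # unload
o=readout.get_obs();print(o["ee_pos"]-want-at(0),o["force"])
fingers.set_gripper(.020); robot.dwell(.2); fingers.set_gripper(.035)
o=readout.get_obs();print(o["ee_pos"]-want-at(0),o["force"],o["moment"],o["grip_width"])
robot.movel(cmd+at(.10),.12)
robot.reach([.43,.10,.28],down(HY))
robot.dwell(.2)
A=optics.get_image("top");B=optics.get_image("side");print(readout.get_obs()["time_s"])
cv2.imwrite("pics/s_top.png",A[:,:,::-1]);cv2.imwrite("pics/s_side.png",B[:,:,::-1])
import itertools
def draw(im,n,org,k,P,col,edges):
    p=((proj(n,P)-org+.5)*k-.5)
    for i,j in edges: cv2.line(im,tuple(int(v) for v in p[i].round()),tuple(int(v) for v in p[j].round()),col,1,cv2.LINE_AA)
C=np.array(list(itertools.product([-1,1],repeat=3)))
E12=[(i,j) for i in range(8) for j in range(i) if np.abs(C[i]-C[j]).sum()==2]
plate=R.from_euler("z",HY).apply(C*[.005,.03,.04]+[0,0,.04])+SLOT
rows=[]
for n,org,im in (("top",(372,247),A),("side",(278,240),B)):
    x,y=org; im=cv2.resize(im[y:y+66,x:x+66,::-1],None,fx=4.5,fy=4.5,interpolation=cv2.INTER_CUBIC)
    r=im.copy(); draw(im,n,org,4.5,plate,(255,0,255),E12); rows.append(np.hstack([r,im]))
cv2.imwrite("pics/seat.png",np.vstack(rows))
```

```text
True [-0.0004  0.0002  0.0014] [-0.8317  0.1178  5.2247] [-0.1455  0.2591 -0.0695]
[-0.0003  0.0001  0.0015] [-0.4051  0.2566  3.5117]
[-0.0006  0.      0.001 ] [ 0.1024 -0.0082 -0.0174] [ 0.004   0.0205 -0.001 ] 0.035018648561739606
13.4833
```

View pics/seat.png

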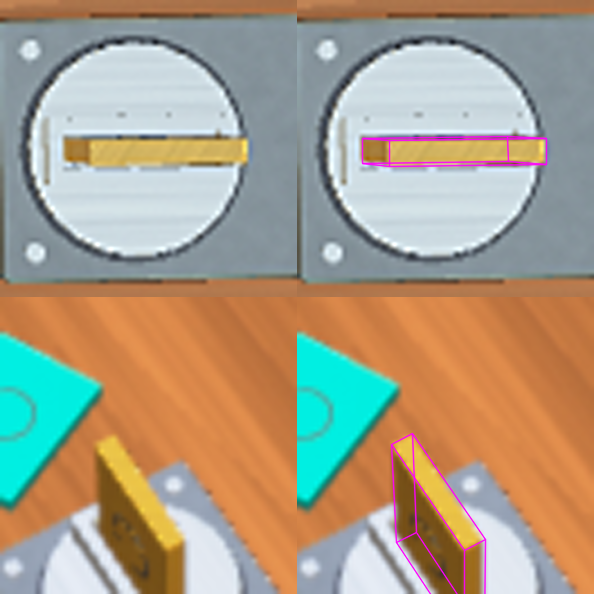

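Plate seated: top edges agree with the predicted outline in both views (top crop (155,152), side crop (140,490)), upright. Now the knob.

Run:
```python
from h import *
K=np.array([KNOB[0],KNOB[1],.063])
q=down(HY-np.pi/2)
fingers.set_gripper(.045,30)
robot.reach(K+[0,0,.14],q); robot.dwell(.2)
e=readout.get_obs()["ee_pos"]-K-[0,0,.14]; print("bias",e,readout.get_obs()["qpos"])
c=K.copy(); c[:2]-=e[:2]
h=robot.movel(c,.08,threshold=8)
o=readout.get_obs();print(h,o["ee_pos"]-K,o["force"],o["time_s"])
A=optics.get_image("top");B=optics.get_image("side")
a=A[225:325,440:540,::-1];b=B[300:400,300:400,::-1]
cv2.imwrite("pics/k1.png",cv2.resize(np.hstack([a,b]),None,fx=4,fy=4,interpolation=cv2.INTER_CUBIC))
```

```text
bias [0.0007 0.0017 0.0002] [-0.2064  0.4228  0.8165  1.5609 -0.3172  1.2955 -0.922 ]
False [-0.0004 -0.0019  0.0005] [ 0.1804  0.4139 -0.7752] 17.125
```

View pics/k1.png

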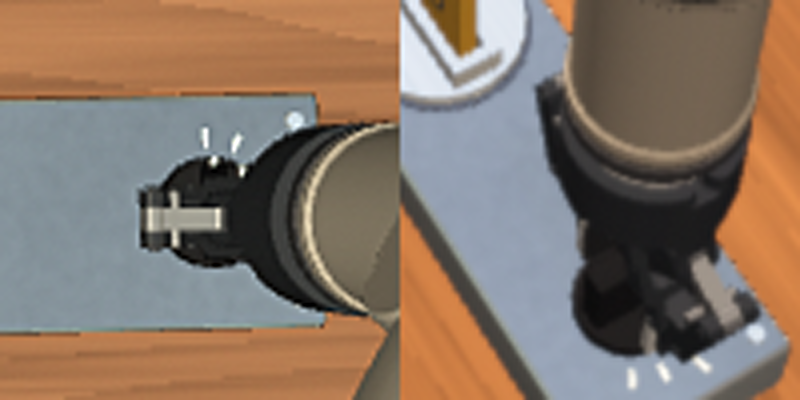

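The fingers stand either side of the bar (top crop about (215,215)), without contact. I centre, grip and turn in small steps, measuring the plate's turn as a check.

Run:
```python
from h import *
K=np.array([KNOB[0],KNOB[1],.063])
robot.movel(K,.03); robot.dwell(.2)
o=readout.get_obs();print(o["ee_pos"]-K,o["force"])
fingers.set_gripper(0,30); robot.dwell(.2)
o=readout.get_obs();print("grip",o["grip_width"],o["gripper_force"],o["ee_pos"]-K,o["force"],o["moment"])
fingers.set_gripper(0,60)
def yaw():
    m=R.from_quat(readout.get_obs()["ee_rot"]).as_matrix(); return np.degrees(np.arctan2(m[1,1],m[0,1])-HY)
for d in (6,12):
    robot.movel(K,orientation=down(HY-np.pi/2-np.radians(d))); 
    o=readout.get_obs();print(d,yaw(),o["ee_pos"]-K,o["force"],o["moment"],o["time_s"])
```

```text
[-0. -0. -0.] [-0.6998 -0.9408 -0.3592]
grip 0.013607157441951463 32.500149607658386 [-0.      0.0003  0.0001] [-1.6187  0.9849  1.1446] [ 0.217   0.1903 -0.0164]
6 -95.84767285876103 [0.     0.0003 0.0001] [-1.4163  2.7395  3.7875] [0.4021 0.2677 0.0608] 18.725
12 -101.84395401708163 [-0.      0.0004  0.0001] [-1.5843  2.9548  5.1104] [0.5336 0.3576 0.1651] 18.9833
```

Run:
```python
from h import *
K=np.array([KNOB[0],KNOB[1],.063])
def yaw():
    m=R.from_quat(readout.get_obs()["ee_rot"]).as_matrix(); return np.degrees(np.arctan2(m[1,1],m[0,1])-HY)
for d in range(15,73,3):
    robot.movel(K,orientation=down(HY-np.pi/2-np.radians(d))); robot.dwell(.05)
    if d%12==0:
        o=readout.get_obs();print(d,yaw(),(o["ee_pos"]-K).round(4),o["force"],o["moment"],o["grip_width"])
robot.dwell(.3)
o=readout.get_obs();print(yaw(),o["force"],o["moment"],o["qpos"],o["time_s"])
A=optics.get_image("top");B=optics.get_image("side")
a=A[235:325,365:515,::-1];b=B[240:390,270:420,::-1]
cv2.imwrite("pics/t_top.png",A[:,:,::-1])
cv2.imwrite("pics/k2.png",np.hstack([cv2.copyMakeBorder(cv2.resize(a,(400,240),interpolation=cv2.INTER_CUBIC),0,160,0,0,0),cv2.resize(b,(400,400),interpolation=cv2.INTER_CUBIC)]))
# plate angle from brass pixels in top-face of plate
hsv=cv2.cvtColor(A[255:305,378:440],cv2.COLOR_RGB2HSV); m=((hsv[...,0]>15)&(hsv[...,0]<35)&(hsv[...,1]>90)&(hsv[...,2]>150)).astype(np.uint8)
pts=np.argwhere(m)[:,::-1].astype(float)+[378,255]; W=np.array([atz("top",p,.134)[:2] for p in pts])
u,s,v=np.linalg.svd(W-W.mean(0)); print("n",len(pts),"axis deg",np.degrees(np.arctan2(v[0,1],v[0,0])),"ctr",W.mean(0))
```

```text
24 -113.90767549462117 [0.0001 0.0006 0.0001] [-1.7188  3.4818  5.8727] [0.6036 0.3789 0.0041] 0.0128818426569551
36 -125.86553591456459 [0.0002 0.0007 0.0001] [-1.7616  2.9741  5.6904] [0.6761 0.3519 0.0774] 0.01300232822063143
48 -137.8915720596651 [0.0003 0.0008 0.0001] [-1.7527  4.5249  5.0704] [0.6861 0.2922 0.0269] 0.013109442718270853
60 -149.85499498867736 [0.0004 0.001  0.0001] [-1.6741  4.8165  5.5661] [0.7714 0.2901 0.1736] 0.013189315417808193
72 -161.88225970688094 [0.0006 0.001  0.0001] [-0.7331  4.0208  4.8598] [0.8038 0.1721 0.0236] 0.013015643961578616
-161.8798657413653 [-0.2651  3.2994  5.7363] [0.8261 0.1829 0.0572] [-0.3201  0.6914  1.0412  1.7406 -0.6644  1.1077 -1.8952] 25.2833
n 362 axis deg -161.30585270050386 ctr [ 0.5123 -0.0463]
```

View pics/k2.png

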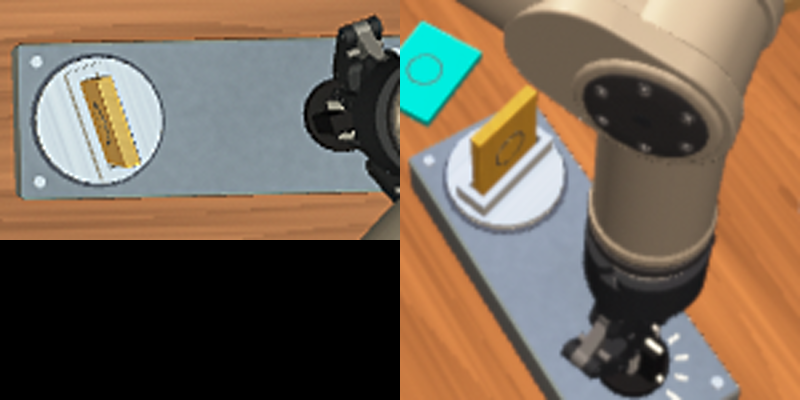

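The plate stands upright in the slot (top crop (110,120)), turned about 71–72°. The twist moment has faded as it should at the third stop, and the knob is still gripped.

Run:
```python
from h import *
print(job.hand_in())
```

```text
the job is handed in; nothing more can be done
None
```

The job is handed in: the brass plate stands fully down in the turntable slot, released with the knob still at home. The gripper is holding the knob at the third stop, about 72° by the wrist and about 71° by the plate's turn in the top camera.

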